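# Hook a stuck filter slide out of its slot

### The job

The microscope's filter slide is stuck deep in its covered slot. Take the hooked pick from its rest, drop the hook into the eye of the slide and drag the slide out onto the open deck until it is snug against the end of the stop screw, which may stand out of the steel stop by more or less, and keep a steady, gentle pull on it there for a moment, without forcing anything or touching the slide with the fingers. Then put the pick back in its rest, and leave the other things on the table alone.

Things in the scene. Friction and masses are not known exactly. Their poses are not given: they have to be found in the camera images.
- gate: The fixed slide housing, a grey metal block 232 mm long, 70 mm wide. Origin on the table below the middle of the slot's mouth; +x runs along the slot away from the stop, z up. Its channel is 30 mm wide (y = -15..15 mm), floor 20 mm above the table, between rails 32 mm high. From x = -97 to 0 mm it is an open deck; from x = 0 to 125 mm it is roofed.
- slot_mouth (a point): Middle of the roof's front edge, at its top face, 44 mm above the table; axes as the housing's. The black roof (underside 32 mm, top 44 mm high) covers the channel but for a slot 13 mm wide along its centre line (y = 0), through which the slide and its eye are seen from above.
- clamp_place (a point): Top of the brass spring clamp that bridges the slot at x = 70 mm, 56 mm above the table, 14 mm long in x. It presses with about 3 N on the slide's rear part, so the slide drags with a few N for the first 15 to 35 mm and then runs almost free.
- stop: Steel stop bar across the load end (-x) of the deck, 10 mm thick, 70 mm wide, top 36 mm above the table. Origin at the bottom of its inner face, on the channel floor; axes as the housing's. Through its middle runs a stop screw, 9 mm thick, whose end stands 1 to 13 mm out of the inner face (not measured; it differs each time, stiff, not to be turned) and meets the slide first.
- stop_face (a point): Middle of the inner face of the stop, 24 mm above the table; axes as the housing's (+x points from the stop into the deck).
- slide: The filter slide: a loose aluminium bar 80 x 27 x 8 mm, about 0.12 kg, in the channel; a round amber filter (look only) in its rear half. Origin at the centre of its underside, +x along it away from the stop. It starts wholly under the roof, its origin 45 to 65 mm along the housing's +x; it is home when its front (-x) face is pulled against the screw (steady 4 to 9 N for 0.5 s).
- slide_eye (a point): Centre of the slide's eye at its top face: a rectangular through hole 18 mm (along x) by 11 mm (y), 23 mm from the slide's centre towards its front. The bar in front of the eye, which the hook pulls on, is 8 mm thick in x. Under the eye lies the channel floor.
- slide_front (a point): Centre of the slide's front (-x) end face, 4 mm above its underside.
- pick: The hooked pick, about 0.09 kg. Origin at the middle of its black handle: 100 mm long (x), 16 mm wide (y), 22 mm high (z). From the handle a 5 mm steel rod runs on along +x to x = 110 mm and there turns straight down (-z) as a 5 mm thick hook leg to 45 mm below the handle's middle line. Grip the handle across its width, at its middle.
- pick_tip (a point): Lower end of the hook leg, at (110, 0, -45) mm in the pick's frame.
- rest: Fixed grey rest of the pick, base plate 110 x 60 x 6 mm; origin under it on the table. Two cradles 10 mm long stand at x = -40 and +40 mm, 22 mm wide inside (y), their seats 42 mm and cheeks 52 mm high; between them is room for fingers. The pick lies in it with its x along the rest's +x.
- rest_seat (a point): Where the pick's origin (middle of the handle) is when it lies in the rest, 53 mm above the table; axes as the rest's.
- objective: Bystander: steel objective lens standing upright, 34 mm diameter, 48 mm high, origin under it.
- oil_bottle: Bystander: small amber bottle with black cap, 32 mm diameter, 60 mm high, origin under it.
- slide_box: Bystander: closed white plastic box 85 x 45 x 30 mm, origin under it.
Things that resemble listed ones, but are neither listed nor needed, are in the scene too. Of the things like the pick, leave any that is green or purple; of the rest the smaller one is meant.

How it is judged:
On the way, in this order (a step that is already met when the one before it is completed fails the run):
1. the hook tip is down in the eye of the slide, which is still in the slot (x of pick_tip in the frame of slide_eye between -0.009 and 0.009 m and y of pick_tip in the frame of slide_eye between -0.0055 and 0.0055 m and z of pick_tip in the frame of slide_eye below -0.003 m and x of slide_front in the frame of stop_face above 0.05 m), for 0.1 s.
2. the pick pulls the slide against the stop screw with at least 3 N for 0.3 s (contact force between slide and stop above 3 N and contact force between pick and slide above 1.5 N and x of slide_front in the frame of stop_face between -0.001 and 0.0145 m and z of slide_front in the frame of stop_face below 0.003 m), for 0.3 s.
At the end, for the whole second after the job is handed in: The slide lies flat on the deck with its front face by the stop screw's end (0 to 14.5 mm from the stop bar's face), at rest; the pick lies level in both cradles of its rest (within 20 mm along the rest, 4 mm in height, 0.12 rad), released and at rest (x of slide_front in the frame of stop_face between -0.001 and 0.0145 m and z of slide_front in the frame of stop_face below 0.003 m and angle between slide's own z axis and vertical below 0.08 rad and linear speed of each of slide, pick below 0.01 m/s and x of pick in the frame of rest_seat between -0.02 and 0.02 m and distance between pick and rest_seat below 0.021 m and z of pick in the frame of rest_seat below 0.004 m and angle between pick's own z axis and vertical below 0.1 rad and angle between the x axis of pick and the x axis of rest, either way round below 0.12 rad); the robot touches nothing.
It fails at once if the slide is pulled against the stop screw with more than 14 N (contact force between slide and stop above 14 N).
It fails at once if the pick bears on the slide with more than 20 N (contact force between pick and slide above 20 N).
It fails at once if the pick bears on the housing or its stop with more than 20 N (contact force between pick and gate above 20 N).
It fails at once if the fingers touch the slide (contact force between the fingers and slide above 0.3 N).
It fails at once if a bystander (objective, bottle or box) is pushed more than 10 mm or tipped (distance of any of objective, oil_bottle, slide_box from where it was at the start of the episode above 0.01 m or angle between any of objective, oil_bottle, slide_box's own z axis and vertical above 0.3 rad).
It also fails if it takes over 61 s, if anything falls off the work surface, if the arm or the gripper's body presses on something with over 40 N, if the wrist force passes 120 N, or if a joint passes its speed limit or range.

### The arm

A 7-joint arm with a two-finger parallel gripper is mounted at the origin on the work surface. World frame = base frame: x ahead of the robot, y to its left, z up, the work surface at z = 0. Lengths are in m, angles in rad, forces in N, time in s.
With the tool pointing down it reaches from about 0.4 to 0.85 m from the base axis. Payload 4.5 kg.
Tool frame: the origin (TCP) lies midway between the tips of the shut fingers; the grasp point (between the pads) lies 19 mm behind it; x points along the fingers, y is the direction in which the jaws open and shut, and the axes are right-handed (so a half turn about x gives the same grasp; the last joint's range is limited). The gripper opens to 88 mm and grips with 3 to 60 N. Pads are 18 mm wide; open, the fingers measure 123 mm over their backs; the gripper's body (75 mm by 187 mm) begins 45 mm behind the grasp point.
Start: joints at [1.272, 0.689, -0.195, 1.565, 0.157, 0.902, -0.215], TCP at [0.204, -0.591, 0.239] pointing down, gripper open.
Joint ranges: [-3.01, 3.01], [-0.46, 2.08], [-1.47, 1.51], [0.13, 2.56], [-1, 4.14], [0.04, 2.09], [-2.66, 2.66]. Speed limits (rad/s): [2.57, 2.57, 3.14, 3.14, 3.14, 3.14, 3.14].

### API

Orientations are given as a unit quaternion [x, y, z, w].
In Python, from plant import r, eyes gives the robot as it stands.
- The arm moves only by the shell command python3 -m pendant 'ROWS' [FORCE]. ROWS is JSON, a list that holds one entry, the list of rows, each a list of 7 numbers: the turn, a rotation vector about the tool's x, y, z in rad, then the shift along the tool's x, y, z in cm, then the finger opening in cm, from 0 to 8.81. A call has 1 to 10 rows; each row shifts and turns the commanded pose from where the row before left it, along the tool's axes as they then stand; what a row does not reach is not made up. A row lasts 1/12 s, in which the tool goes at most 41.7 mm and 7.16 degrees, less where a joint would pass 70% of its speed; a pose out of reach is approached as far as the arm can. A call is refused whole if a number of a shift passes 4.17 or a number of a turn 0.125, either way. A call with a gripper value outside its range is refused whole. The fingers move at their own pace and stop on an object; FORCE is the grip in N (left out, the last holds). Time passes only in rows, so rows that do not move let the fingers close. It gives the time, the measured TCP pose, the force and the opening at its end, in the units of the state.
- r.get_state(): the state, without advancing time (a new reading comes with each control period).
- eyes.snapshot(name): name is "scene" or "top"; returns the picture (400x640x3 uint8, red, green, blue); there is no depth.
- eyes.camera_info(name): a dict with "fovy" (degrees; the focal length in pixels is half the picture's height over the tangent of half this angle, whatever the lens; pixels are square), "cx", "cy" (the principal point, pixels), "world_from_camera" (4x4, takes a point from camera to world coordinates). Camera axes: x right, y up, looking along -z (the intrinsics and any distortion apply to the point x, -y, -z); pixel columns grow to the right and rows downward; lengths in m; the calibration is good to about 2 mm. A picture is of the moment at which its call begins. camera_info takes no time and is no camera call.
- r.finish_job(): hands the job in, once; it reports no verdict.
The state is a dict: "clock": time; "q": joint angles; "qd": joint speeds; "joint_torque": joint torques, N m; "tool_pos": TCP position; "eef_rot": TCP orientation; "contact_force": force on the tool from outside, world axes, zero at the start; "moment": the same for the moment, N m; "opening": opening from 0.0 (shut) to 1.0 (fully open).
Only numpy, scipy, OpenCV 4.12 (cv2) and the standard library are available. Lean on these libraries where they do the work, as an engineer would, in place of code of your own. Each camera call takes 0.05 s, during which the arm holds its last target.

## Working session

There is one attempt and no reset: what is moved stays moved. The work goes in short steps, Python scripts to look and compute and a shell command to move; the robot and the scene stay as the last step left them, time stands still between calls to the robot, and variables do not carry over. Pictures are saved under pics/ and viewed, and the job is handed in when it is done.

```bash
ls; mkdir -p pics
python3 - <<'E'
from plant import r, eyes
import cv2
s=r.get_state()
for k,v in s.items(): print(k,v)
for n in("scene","top"):
    im=eyes.snapshot(n); cv2.imwrite(f"pics/{n}0.png",im[:,:,::-1]); print(n,eyes.camera_info(n))
E
```

```text
pics
clock 0.0
q [ 1.27180167  0.68997901 -0.1945365   1.56639659  0.1573233   0.9025471
 -0.2150675 ]
qd [-0.00054566  0.00034522  0.0004922   0.00179619  0.00032151  0.00030548
 -0.00076942]
joint_torque [-2.77514282e-04 -5.27573812e+01 -1.26680262e+00 -1.53428113e+01
 -5.26215706e-02  6.72394177e-03  1.76519238e-04]
tool_pos [ 0.20391165 -0.59008422  0.23789975]
eef_rot [-0.69716415 -0.11783545  0.69749728 -0.11650961]
contact_force [0.01841766 0.08480296 0.03435235]
moment [-0.01427625  0.00669345  0.0014729 ]
opening 0.9995964012463264
scene {'fovy': 53.09098865273521, 'cx': 317.61059892446417, 'cy': 198.37886551431103, 'world_from_camera': array([[-0.47991748, -0.64750207,  0.59196308,  1.15735802],
       [ 0.8772041 , -0.34349696,  0.3354442 ,  0.24537636],
       [-0.0138633 ,  0.68025797,  0.73284166,  0.82882262],
       [ 0.        ,  0.        ,  0.        ,  1.        ]])}
top {'fovy': 53.62008996932923, 'cx': 324.32333831304453, 'cy': 193.2382128594964, 'world_from_camera': array([[ 0.02815214,  0.9889551 , -0.14551726,  0.34269831],
       [-0.99957165,  0.02668658, -0.01201407, -0.1159946 ],
       [-0.00799802,  0.14579315,  0.98928276,  1.14699181],
       [ 0.        ,  0.        ,  0.        ,  1.        ]])}
```

View pics/scene0.png

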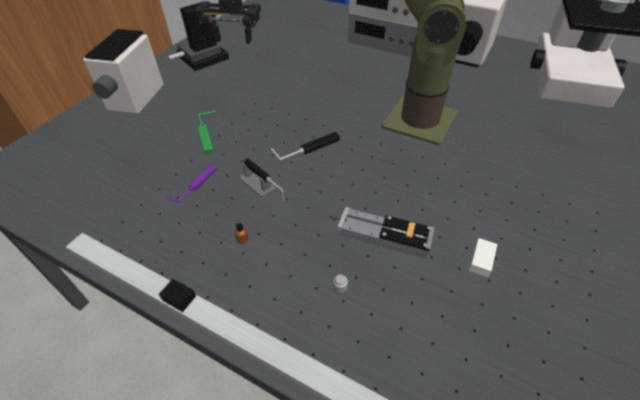

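View pics/top0.png

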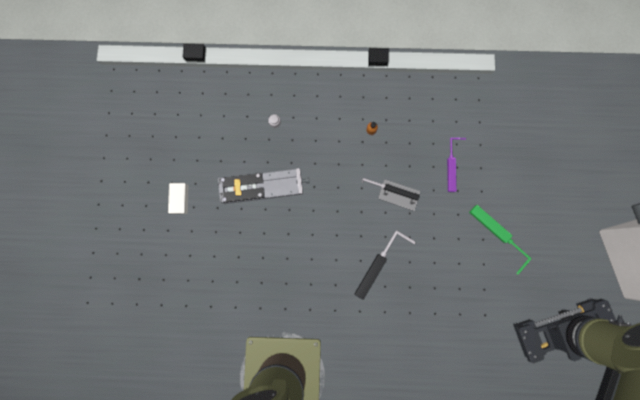

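```bash
cat > h.py <<'E'
import numpy as np, cv2
from scipy.spatial.transform import Rotation as R
def cam(eyes,n):
    c=eyes.camera_info(n); f=200/np.tan(np.radians(c['fovy'])/2); return f,c['cx'],c['cy'],np.array(c['world_from_camera'])
def proj(c,P):
    f,cx,cy,T=c; P=np.atleast_2d(P); p=(P-T[:3,3])@T[:3,:3]
    return np.c_[cx+f*p[:,0]/-p[:,2], cy-f*p[:,1]/-p[:,2]]
def ray(c,uv,z):
    f,cx,cy,T=c; uv=np.atleast_2d(uv).astype(float)
    d=np.c_[(uv[:,0]-cx)/f,-(uv[:,1]-cy)/f,-np.ones(len(uv))]@T[:3,:3].T
    o=T[:3,3]; return o+d*((z-o[2])/d[:,2])[:,None]
def crop(im,x0,y0,x1,y1,k,name):
    cv2.imwrite(name,cv2.resize(im[y0:y1,x0:x1,::-1],None,fx=k,fy=k,interpolation=cv2.INTER_CUBIC))
E
python3 - <<'E'
import cv2
from h import *
t=cv2.imread('pics/top0.png')[:,:,::-1]; s=cv2.imread('pics/scene0.png')[:,:,::-1]
a=[]
for im,b in((t,(210,160,310,210)),(t,(340,155,440,305))):pass
crop(t,210,160,310,210,8,'pics/tg.png'); crop(t,350,165,430,220,10,'pics/tr.png')
crop(s,330,195,445,265,7,'pics/sg.png'); crop(s,225,120,345,210,6.5,'pics/sr.png')
E
```

```text
(no output)
```

View pics/tg.png

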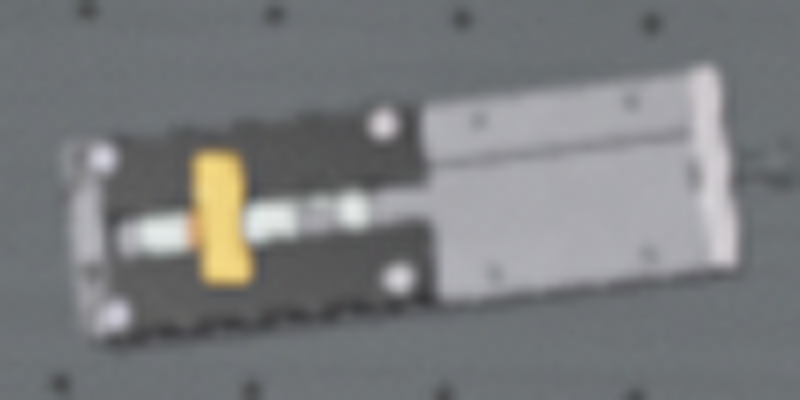

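View pics/tr.png

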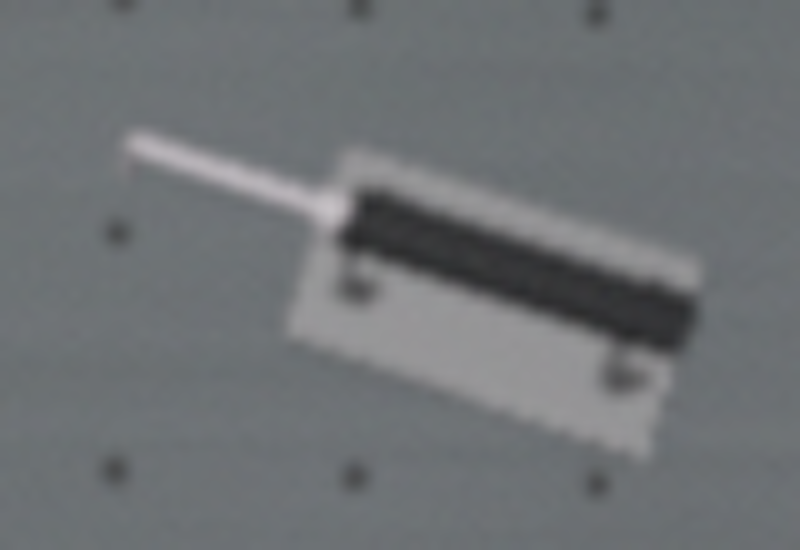

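View pics/sg.png

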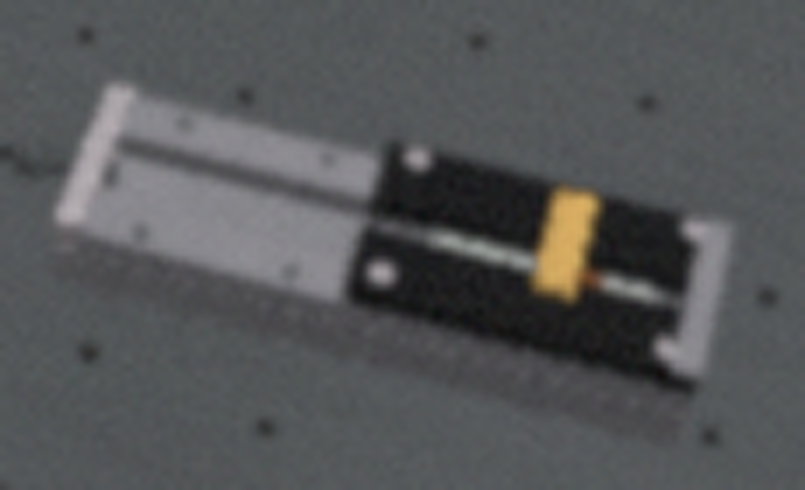

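View pics/sr.png

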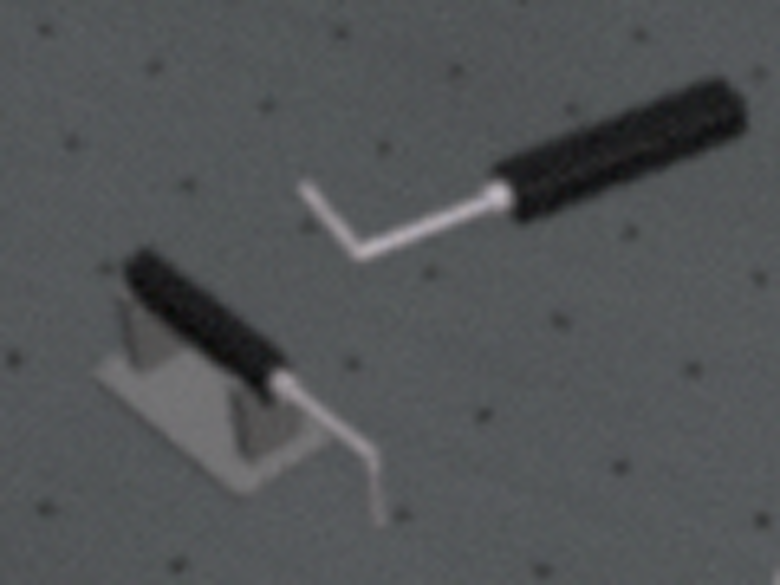

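The top view shows four pick-like things: green (490,225), purple (452,170), large black (370,275) lying on the table, and a smaller black one in the rest (400,192). The small black one in the rest is the one meant, and the enlarged crop confirms it lies in the two cradles. The slide's eye shows through the roof slot at about top (249,186). Next I fit the poses.

```bash
cat > fit.py <<'E'
from plant import r, eyes
from h import *
from scipy.optimize import least_squares
ct,cs=cam(eyes,'top'),cam(eyes,'scene')
T8=lambda p:((np.array(p)+.5)/8-.5)+[210,160]
T10=lambda p:((np.array(p)+.5)/10-.5)+[350,165]
S7=lambda p:((np.array(p)+.5)/7-.5)+[330,195]
S6=lambda p:((np.array(p)+.5)/6.5-.5)+[225,120]
def W(p,P):
    x,y,a=p;P=np.atleast_2d(P);c,s=np.cos(a),np.sin(a)
    return np.c_[x+c*P[:,0]-s*P[:,1],y+s*P[:,0]+c*P[:,1],P[:,2]]
def fit(obs,p0,tag):
    f=lambda p,o:np.concatenate([(proj(c,W(p,P))-uv).ravel() for c,P,uv in o])
    s=least_squares(f,p0,args=(obs,),loss='soft_l1'); 
    print(tag,s.x[:2].round(4),np.degrees(s.x[2]).round(2)); print(f(s.x,obs).reshape(-1,2).round(1).tolist()); return s.x
gt=[(ct,(-107,-35,36),T8((718,66))),(ct,(-107,35,36),T8((740,266))),(ct,(0,-35,44),T8((420,104))),(ct,(0,35,44),T8((437,300))),(ct,(0,0,44),T8((431,201)))]
gs=[(cs,(-107,-35,36),S7((110,85))),(cs,(-107,35,36),S7((58,215))),(cs,(0,-35,44),S7((388,143))),(cs,(0,35,44),S7((345,300)))]
mm=lambda o:[(c,np.array(P)/1e3,u) for c,P,u in o]
gt,gs=mm(gt),mm(gs)
p0=[.5,.15,1.5]
for o,t in((gt,'top'),(gs,'scene'),(gt+gs,'both')): pg=fit(o,p0,'gate '+t)
rt=mm([(ct,(50,0,53),T10((350,221))),(ct,(-50,0,53),T10((688,321))),(ct,(110,0,55.5),T10((130,142)))])
rs=mm([(cs,(50,0,53),S6((277,385))),(cs,(-50,0,53),S6((140,262))),(cs,(110,0,53),S6((377,455))),(cs,(110,0,8),S6((380,525)))])
for o,t in((rt,'top'),(rs,'scene'),(rt+rs,'both')): pr=fit(o,[.5,-.25,1.9],'pick '+t)
# eye along centreline
for z,u in((28,(317,213)),(28,(370,207)),(28,(340,210)),(28,(293,214))):
    w=ray(ct,T8(u),z/1e3)[0]; c,s=np.cos(pg[2]),np.sin(pg[2]); d=w[:2]-pg[:2]; print(u,'gate xy',(np.array([c*d[0]+s*d[1],-s*d[0]+c*d[1]])*1e3).round(1))
for n,u,z in (('bottle',(372,128),.05),('obj',(274,120),.048),('box',(177,198),.03)): print(n,ray(ct,u,z)[0].round(3))
st=r.get_state();print('tool axes',R.from_quat(st['eef_rot']).as_matrix().round(3).tolist())
E
python3 fit.py
```

```text
gate top [0.5248 0.0712] 98.87
[[0.1, 0.7], [0.2, -0.4], [-0.2, 0.1], [0.2, -0.2], [-0.3, -0.0]]
gate scene [0.4705 0.0481] 129.69
[[-0.4, 18.4], [0.8, -20.3], [0.7, 1.5], [-1.2, -40.5]]
gate both [0.5239 0.0711] 100.1
[[-0.2, 0.2], [0.4, -0.9], [-0.4, 0.4], [0.5, 0.0], [-0.3, 0.3], [-8.2, 19.1], [6.8, -19.0], [-6.2, 19.2], [6.0, -23.7]]
pick top [ 0.5148 -0.3166] 73.66
[[-0.7, -0.7], [-0.1, 0.1], [0.9, 0.5]]
pick scene [ 0.5132 -0.3164] 72.32
[[0.6, -0.6], [0.1, 1.2], [-0.8, -0.3], [0.0, 0.2]]
pick both [ 0.5142 -0.3165] 73.01
[[-0.7, -0.7], [-0.2, 0.5], [0.9, 0.3], [0.6, -0.5], [-0.3, 1.5], [-0.7, -0.3], [0.2, 0.1]]
(317, 213) gate xy [42.4 -5.5]
(370, 207) gate xy [23.3 -4.8]
(340, 210) gate xy [34.1 -5.4]
(293, 214) gate xy [50.9 -6.4]
bottle [ 0.697 -0.234  0.05 ]
obj [0.714 0.049 0.048]
box [0.482 0.318 0.03 ]
tool axes [[-0.001, 0.327, -0.945], [0.001, -0.945, -0.327], [-1.0, -0.002, 0.0]]
```

```bash
sed -i "s/(cs,(-107,-35,36),S7((110,85)))/(cs,(-107,35,36),S7((110,85)))/; s/(cs,(-107,35,36),S7((58,215)))/(cs,(-107,-35,36),S7((58,215)))/; s/(cs,(0,-35,44),S7((388,143)))/(cs,(0,35,44),S7((388,143)))/; s/(cs,(0,35,44),S7((345,300)))/(cs,(0,-35,44),S7((345,300)))/" fit.py
cat >> fit.py <<'E'
for x in (0,10,20,30,40,50,60): print(x,'slot',(8*(proj(ct,W(pg,np.array([[x,0,44]])/1e3))-[210,160]+.5)-.5).round(0), 'scene',(7*(proj(cs,W(pg,np.array([[x,0,28]])/1e3))-[330,195]+.5)-.5).round(0))
E
python3 fit.py
```

```text
gate top [0.5248 0.0712] 98.87
[[0.1, 0.7], [0.2, -0.4], [-0.2, 0.1], [0.2, -0.2], [-0.3, -0.0]]
gate scene [0.5281 0.0735] 98.12
[[0.4, 0.0], [-0.7, 0.8], [0.5, 0.2], [-0.3, -1.8]]
gate both [0.5256 0.072 ] 98.75
[[-0.1, 0.5], [-0.1, -0.6], [-0.5, -0.2], [-0.1, -0.5], [-0.6, -0.3], [0.0, -0.5], [-0.7, 0.3], [0.3, -0.7], [-0.2, -2.7]]
pick top [ 0.5148 -0.3166] 73.66
[[-0.7, -0.7], [-0.1, 0.1], [0.9, 0.5]]
pick scene [ 0.5132 -0.3164] 72.32
[[0.6, -0.6], [0.1, 1.2], [-0.8, -0.3], [0.0, 0.2]]
pick both [ 0.5142 -0.3165] 73.01
[[-0.7, -0.7], [-0.2, 0.5], [0.9, 0.3], [0.6, -0.5], [-0.3, 1.5], [-0.7, -0.3], [0.2, 0.1]]
(317, 213) gate xy [41.8 -2.7]
(370, 207) gate xy [22.7 -2.5]
(340, 210) gate xy [33.5 -2.8]
(293, 214) gate xy [50.4 -3.5]
bottle [ 0.697 -0.234  0.05 ]
obj [0.714 0.049 0.048]
box [0.482 0.318 0.03 ]
tool axes [[-0.001, 0.327, -0.945], [0.001, -0.945, -0.327], [-1.0, -0.002, 0.0]]
0 slot [[426. 199.]] scene [[362. 236.]]
10 slot [[398. 202.]] scene [[389. 243.]]
20 slot [[370. 206.]] scene [[417. 250.]]
30 slot [[342. 209.]] scene [[444. 258.]]
40 slot [[314. 213.]] scene [[471. 265.]]
50 slot [[286. 216.]] scene [[499. 272.]]
60 slot [[258. 220.]] scene [[526. 279.]]
```

```bash
cat > go.py <<'E'
# usage: go.py x y z jawdeg : remaining turn about tool x and shift in tool axes (after the turn), cm
import sys
from plant import r
from h import *
x,y,z,jd=map(float,sys.argv[1:5]); s=r.get_state(); M=R.from_quat(s['eef_rot']).as_matrix(); p=np.array(s['tool_pos'])
a=np.degrees(np.arctan2(M[1,1],M[0,1])); da=(jd-a+180)%360-180
j=np.radians(jd); T=np.array([[0,np.cos(j),np.sin(j)],[0,np.sin(j),-np.cos(j)],[-1,0,0]])
d=np.array([x,y,z])-p
print('clock',s['clock'],'tcp',p.round(4),'jaw',a.round(2),'xaxis',M[:,0].round(3),'open',round(s['opening'],3),'F',np.round(s['contact_force'],2))
res=R.from_matrix(M.T@T).as_rotvec()
print('rotvec tool',res.round(4),'shift now axes',(M.T@d*100).round(2),'shift after turn',(T.T@d*100).round(2))
E
python3 -m pendant '[[[-0.117,0,0,0,0,0,8.8],[-0.117,0,0,0,0,0,8.8],[-0.117,0,0,0,0,0,8.8],[-0.117,0,0,0,0,0,8.8],[-0.117,0,0,0,0,0,8.8],[-0.117,0,0,0,0,0,8.8],[-0.117,0,0,0,0,0,8.8],[-0.117,0,0,0,0,0,8.8],[0,0,0,0,0,0,8.8]]]' 60; python3 go.py 0.5145 -0.3165 0.12 -17
```

```text
clock: 0.85
tool_pos: [0.2038, -0.5905, 0.2381]
eef_rot: [0.569, 0.42, -0.569, 0.419]
contact_force: [0.4, -0.8, -0.7]
opening: 1.0
clock 0.85 tcp [ 0.2038 -0.5905  0.2381] jaw -17.15 xaxis [-0.     0.001 -1.   ] open 1.0 F [ 0.35 -0.78 -0.68]
rotvec tool [-0.0026 -0.0011  0.0005] shift now axes [ 11.84  21.62 -35.33] shift after turn [ 11.81  21.71 -35.28]
```

```bash
python3 -m pendant '[[[0,0,0,0,1.8,-2.9,8.8],[0,0,0,0,1.8,-2.9,8.8],[0,0,0,0,1.8,-2.9,8.8],[0,0,0,0,1.8,-2.9,8.8],[0,0,0,0,1.8,-2.9,8.8],[0,0,0,0,1.8,-2.9,8.8],[0,0,0,0,1.8,-2.9,8.8],[0,0,0,0,1.8,-2.9,8.8],[0,0,0,0,1.8,-2.9,8.8],[0,0,0,0,1.8,-2.9,8.8]]]';python3 -m pendant '[[[0,0,0,2,1.8,-2.9,8.8],[0,0,0,2,1.8,-2.9,8.8],[0,0,0,2,0,0,8.8],[0,0,0,0,0,0,8.8],[0,0,0,0,0,0,8.8]]]'; python3 go.py 0.5145 -0.3165 0.12 -17
python3 - <<'E'
from plant import r, eyes
from h import *
t=eyes.snapshot('top');s=eyes.snapshot('scene')
crop(t,300,120,460,240,5,'pics/t1.png');crop(s,190,100,340,220,5,'pics/s1.png')
E
```

```text
clock: 1.68
tool_pos: [0.4632, -0.3661, 0.2386]
eef_rot: [-0.57, -0.418, 0.57, -0.418]
contact_force: [-0.0, -0.7, -0.7]
opening: 0.995
clock: 2.1
tool_pos: [0.5126, -0.3229, 0.1778]
eef_rot: [-0.569, -0.419, 0.571, -0.418]
contact_force: [-0.6, -0.9, 0.2]
opening: 1.0
clock 2.1 tcp [ 0.5126 -0.3229  0.1778] jaw -17.42 xaxis [-0.003  0.    -1.   ] open 1.0 F [-0.56 -0.91  0.15]
rotvec tool [-0.0074  0.0008  0.0034] shift now axes [ 5.78  0.01 -0.67] shift after turn [ 5.78 -0.01 -0.67]
```

View pics/t1.png

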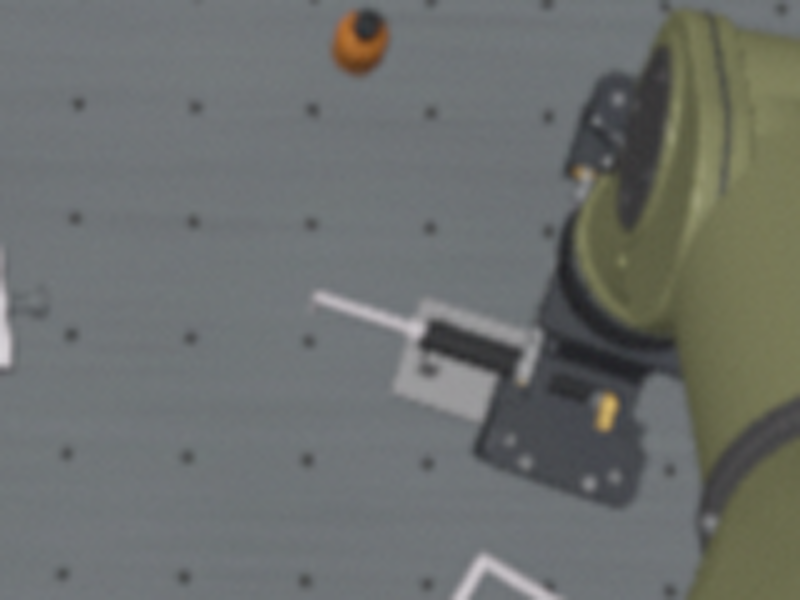

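View pics/s1.png

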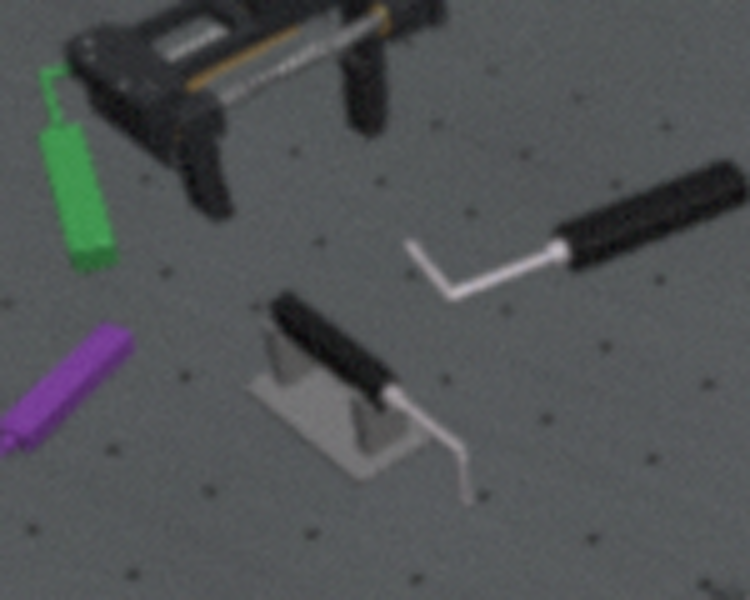

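```bash
python3 -m pendant '[[[0,0,0,2.2,0,-0.3,8.8],[0,0,0,2.2,0,-0.3,8.8],[0,0,0,2.2,0,0,8.8],[0,0,0,2.2,0,0,8.8],[0,0,0,2.2,0,0,8.8],[0,0,0,1.6,0,0,8.8],[0,0,0,1.4,0,0,8.8],[0,0,0,0,0,0,8.8],[0,0,0,0,0,0,8.8],[0,0,0,0,0,0,8.8]]]'; python3 go.py 0.5145 -0.3165 0.034 -17
```

```text
clock: 3.03
tool_pos: [0.5163, -0.3184, 0.0403]
eef_rot: [0.57, 0.418, -0.57, 0.419]
contact_force: [-0.4, -0.6, -0.0]
opening: 0.998
clock 3.0333 tcp [ 0.5163 -0.3184  0.0403] jaw -17.41 xaxis [ 0.002 -0.002 -1.   ] open 0.998 F [-0.36 -0.62 -0.03]
rotvec tool [-0.0072  0.0009 -0.0026] shift now axes [ 0.63 -0.23 -0.12] shift after turn [ 0.63 -0.23 -0.13]
```

```bash
python3 -m pendant '[[[-0.007,0,0,0.5,-0.2,-0.1,8.8],[0,0,0,0,0,0,8.8],[0,0,0,0,0,0,4],[0,0,0,0,0,0,1.2],[0,0,0,0,0,0,1.2],[0,0,0,0,0,0,1.2],[0,0,0,0,0,0,1.2],[0,0,0,0,0,0,1.2],[0,0,0,0,0,0,1.2]]]' 60;python3 go.py 0.5145 -0.3165 0.034 -17; python3 -m pendant '[[[0,0,0,0,0,0,1.2],[0,0,0,0,0,0,1.2],[0,0,0,0,0,0,1.2],[0,0,0,0,0,0,1.2]]]' 60;python3 go.py 0.5145 -0.3165 0.034 -17
```

```text
clock: 3.78
tool_pos: [0.5142, -0.3154, 0.0337]
eef_rot: [-0.568, -0.421, 0.568, -0.421]
contact_force: [-0.3, -0.5, -0.5]
opening: 0.496
clock 3.7833 tcp [ 0.5142 -0.3154  0.0337] jaw -16.9 xaxis [ 0. -0. -1.] open 0.496 F [-0.26 -0.54 -0.52]
rotvec tool [ 0.0018  0.0001 -0.0001] shift now axes [-0.03  0.06  0.09] shift after turn [-0.03  0.06  0.09]
clock: 4.12
tool_pos: [0.5141, -0.3154, 0.0337]
eef_rot: [-0.568, -0.421, 0.568, -0.421]
contact_force: [0.1, 0.4, -0.9]
opening: 0.189
clock 4.1167 tcp [ 0.5141 -0.3154  0.0337] jaw -16.9 xaxis [-0. -0. -1.] open 0.189 F [ 0.1   0.38 -0.9 ]
rotvec tool [0.0017 0.     0.    ] shift now axes [-0.03  0.07  0.09] shift after turn [-0.03  0.07  0.09]
```

```bash
python3 -m pendant '[[[0,0,0,0,0,0,0.5],[0,0,0,0,0,0,0.5],[0,0,0,0,0,0,0.5],[0,0,0,0,0,0,0.5],[0,0,0,0,0,0,0.5]]]' 60;python3 go.py 0.5145 -0.3165 0.034 -17
```

```text
clock: 4.53
tool_pos: [0.5141, -0.3154, 0.0337]
eef_rot: [-0.568, -0.421, 0.568, -0.421]
contact_force: [-1.0, 0.6, -0.3]
opening: 0.174
clock 4.5333 tcp [ 0.5141 -0.3154  0.0337] jaw -16.9 xaxis [-0. -0. -1.] open 0.174 F [-0.96  0.59 -0.31]
rotvec tool [0.0018 0.0001 0.    ] shift now axes [-0.03  0.07  0.09] shift after turn [-0.03  0.07  0.09]
```

```bash
python3 -m pendant '[[[0,0,0,-0.5,0,0,0.5],[0,0,0,-1.5,0,0,0.5],[0,0,0,-2,0,0,0.5],[0,0,0,-2,0,0,0.5],[0,0,0,-2,0,0,0.5],[0,0,0,-2,0,0,0.5],[0,0,0,-1.5,0,0,0.5],[0,0,0,0,0,0,0.5],[0,0,0,0,0,0,0.5]]]' 60;
python3 -m pendant '[[[-0.09,0,0,0,0,0,0.5],[-0.09,0,0,0,0,0,0.5],[-0.09,0,0,0,0,0,0.5],[-0.09,0,0,0,0,0,0.5],[-0.09,0,0,0,0,0,0.5],[0,0,0,0,0,0,0.5],[0,0,0,0,0,0,0.5]]]' 60;python3 go.py 0.5356 0.0033 0.15 8.8
python3 - <<'E'
from plant import r, eyes
from h import *
t=eyes.snapshot('top');s=eyes.snapshot('scene')
crop(t,300,120,460,240,5,'pics/t2.png');crop(s,190,100,340,220,5,'pics/s2.png')
E
```

```text
clock: 5.28
tool_pos: [0.5143, -0.3157, 0.1494]
eef_rot: [0.568, 0.421, -0.568, 0.422]
contact_force: [0.9, 0.1, -0.9]
opening: 0.174
clock: 5.87
tool_pos: [0.5133, -0.3152, 0.1474]
eef_rot: [0.46, 0.537, -0.461, 0.536]
contact_force: [-0.9, 0.4, -0.6]
opening: 0.175
clock 5.8667 tcp [ 0.5133 -0.3152  0.1474] jaw 8.74 xaxis [-0.002  0.001 -1.   ] open 0.175 F [-0.9   0.36 -0.64]
rotvec tool [-0.0011 -0.0016  0.0017] shift now axes [ -0.22   7.05 -31.14] shift after turn [ -0.26   7.08 -31.13]
```

View pics/s2.png

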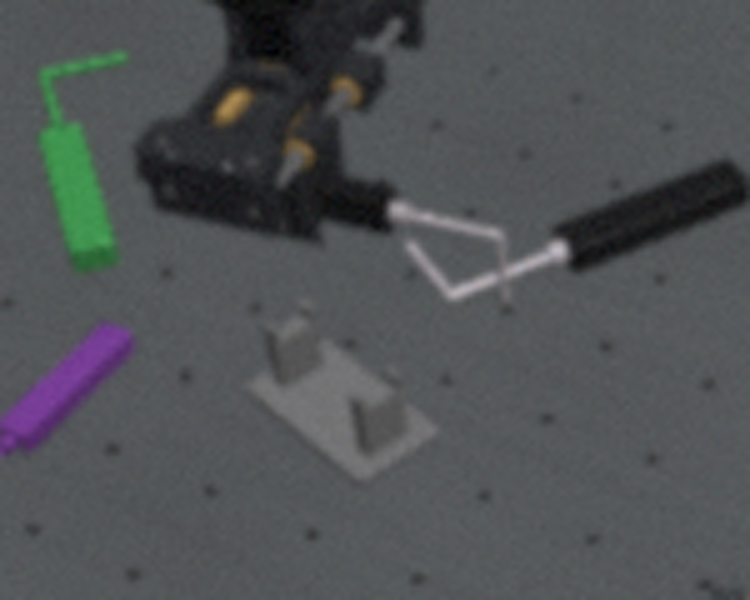

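View pics/t2.png

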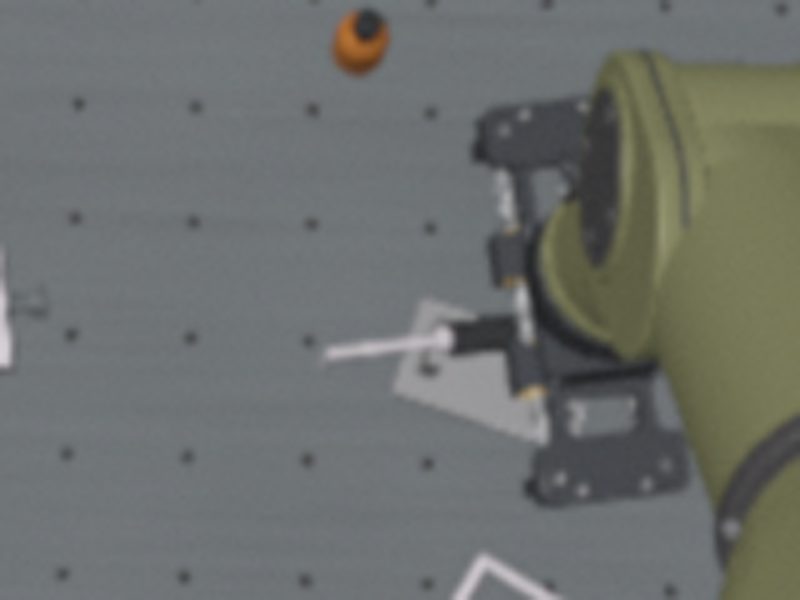

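The pick is held level, with the hook hanging down and the rest empty. Moving over to the gate.

```bash
python3 -m pendant '[[[0,0,0,0,0.3,-1.5,0.5],[0,0,0,0,0.7,-3,0.5],[0,0,0,0,0.7,-3,0.5],[0,0,0,0,0.7,-3,0.5],[0,0,0,0,0.7,-3,0.5],[0,0,0,0,0.7,-3,0.5],[0,0,0,0,0.7,-3,0.5],[0,0,0,0,0.7,-3,0.5],[0,0,0,0,0.7,-3,0.5],[0,0,0,0,0.7,-3,0.5]]]' 60;
python3 -m pendant '[[[0,0,0,1,0.4,-1.6,0.5],[0,0,0,1,0,0,0.5],[0,0,0,1,0,0,0.5],[0,0,0,0,0,0,0.5],[0,0,0,0,0,0,0.5]]]' 60;python3 go.py 0.5356 0.0033 0.112 8.8
python3 - <<'E'
from plant import r, eyes
from h import *
t=eyes.snapshot('top');s=eyes.snapshot('scene')
cv2.imwrite('pics/top3.png',t[:,:,::-1]);cv2.imwrite('pics/scene3.png',s[:,:,::-1])
crop(t,210,150,330,230,6.5,'pics/t3.png');crop(s,300,150,445,265,5.5,'pics/s3.png')
E
```

```text
clock: 6.8
tool_pos: [0.5352, -0.0221, 0.1487]
eef_rot: [0.46, 0.537, -0.46, 0.537]
contact_force: [0.6, -0.3, -1.1]
opening: 0.171
clock: 7.22
tool_pos: [0.536, -0.0094, 0.1178]
eef_rot: [0.46, 0.537, -0.462, 0.536]
contact_force: [0.5, 0.6, -0.3]
opening: 0.174
clock 7.2167 tcp [ 0.536  -0.0094  0.1178] jaw 8.71 xaxis [-0.002 -0.002 -1.   ] open 0.174 F [ 0.53  0.64 -0.34]
rotvec tool [-0.0015  0.0015  0.0026] shift now axes [ 0.58  0.16 -1.26] shift after turn [ 0.58  0.16 -1.26]
```

View pics/s3.png

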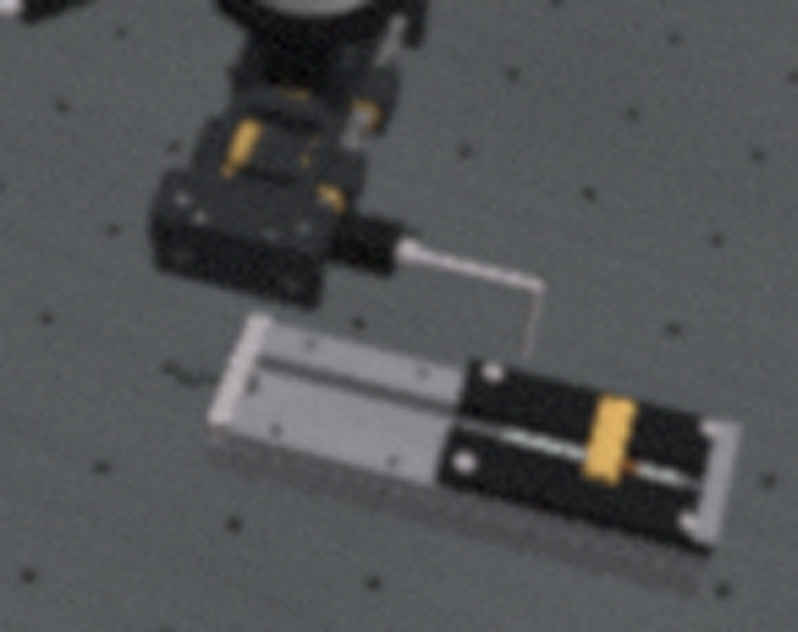

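View pics/t3.png

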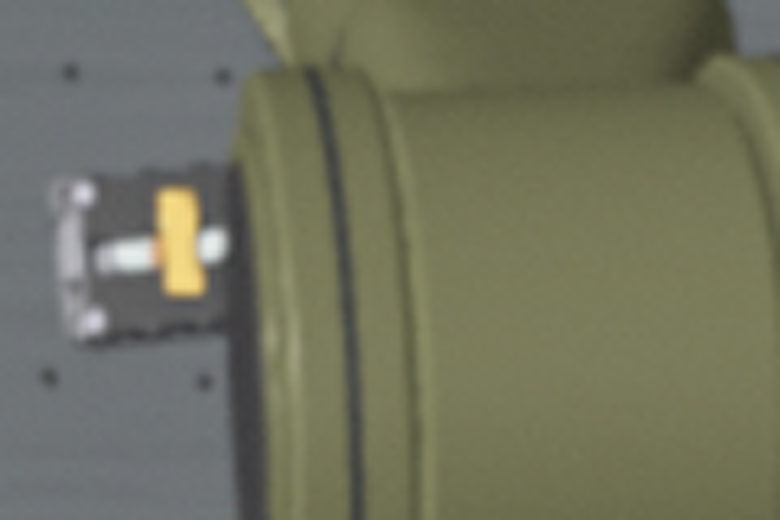

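```bash
cat > m.py <<'E'
from plant import r, eyes
from h import *
ct,cs=cam(eyes,'top'),cam(eyes,'scene')
def un(k,ox,oy): return lambda p:((np.array(p)+.5)/k-.5)+[ox,oy]
T8=un(8,210,160);S7=un(7,330,195);T2=un(5,300,120);S2=un(5,190,100);S3=un(5.5,300,150)
mid=lambda a,b:(np.array(a)+b)/2
for n,c,f,A,B,C,D,cl,fr in(('top',ct,T8,(383,124),(400,279),(103,158),(116,316),(224,216),((422,104),(437,300))),('scene',cs,S7,(418,158),(380,273),(697,230),(668,352),(567,244),((386,146),(350,298)))):
    P=[ray(c,f(u),.0455)[0] for u in (A,B,C,D)]
    m1=mid(P[0],P[1]);m2=mid(P[2],P[3]);d=m2-m1
    k=ray(c,f(cl),.056)[0]; F=[ray(c,f(u),.044)[0] for u in fr]
    print(n,'m1',m1[:2].round(4),'m2',m2[:2].round(4),'yaw',np.degrees(np.arctan2(d[1],d[0])).round(2),'len',np.linalg.norm(d).round(4),'widths',np.linalg.norm(P[0]-P[1]).round(4),np.linalg.norm(P[2]-P[3]).round(4),'clamp',k[:2].round(4),'front',mid(*F)[:2].round(4),'w',np.linalg.norm(F[0]-F[1]).round(4))
# pick points
j=np.radians(8.74);ax=np.array([-np.sin(j),np.cos(j),0]);lat=np.array([-np.cos(j),-np.sin(j),0])
def rel(w,t): d=w-np.array([t[0],t[1],0]); return (np.array([d@ax,d@lat])*1e3).round(1)
t2=(.5133,-.3152,.1474); z=t2[2]+.019
print('t2 bend top(along,lat)',rel(ray(ct,T2((325,353)),z+.002)[0],t2)); print('t2 bend scene',rel(ray(cs,S2((501,234)),z+.002)[0],t2),'tip',rel(ray(cs,S2((507,301)),z-.045)[0],t2))
s3=(.536,-.0094,.1178);z=s3[2]+.019
print('s3 bend',rel(ray(cs,S3((542,287)),z+.002)[0],s3),'tip',rel(ray(cs,S3((527,358)),z-.045)[0],s3))
print('tip world scene',ray(cs,S3((527,358)),z-.045)[0])
E
python3 m.py
```

```text
top m1 [0.524 0.084] m2 [0.5087 0.183 ] yaw 98.82 len 0.1001 widths 0.056 0.0569 clamp [0.5155 0.1405] front [0.5245 0.0709] w 0.0706
scene m1 [0.524  0.0836] m2 [0.5092 0.1835] yaw 98.47 len 0.1009 widths 0.0562 0.0569 clamp [0.5174 0.1424] front [0.5305 0.0746] w 0.0725
t2 bend top(along,lat) [111.8  -0.7]
t2 bend scene [109.1  -1.1] tip [108.7   0.2]
s3 bend [110.4  -2.5] tip [110.   -1.9]
tip world scene [0.52113024 0.0995736  0.0918    ]
```

Run:
```python
from plant import eyes
from h import *
ct=cam(eyes,'top');im=cv2.imread('pics/top0.png').astype(np.float32)
G=np.array([.5258,.0713]);a=np.radians(98.65);u=np.array([np.cos(a),np.sin(a)]);v=np.array([-u[1],u[0]])
for y0 in(-5.5,-4,-2.5,-1,.5):
  xs=np.arange(10,64,2.)
  P=np.array([[*(G+u*x/1e3+v*y0/1e3),.028] for x in xs]);q=proj(ct,P).astype(np.float32)
  s=cv2.remap(im,q[:,:1],q[:,1:],cv2.INTER_LINEAR)[:,0].mean(1)
  print(y0,[(int(x),int(k)) for x,k in zip(xs,s)])
```

```text
-5.5 [(10, 159), (12, 161), (14, 164), (16, 165), (18, 160), (20, 155), (22, 150), (24, 162), (26, 180), (28, 199), (30, 205), (32, 200), (34, 186), (36, 175), (38, 174), (40, 176), (42, 172), (44, 163), (46, 154), (48, 154), (50, 169), (52, 187), (54, 201), (56, 209), (58, 215), (60, 218), (62, 220)]
-4 [(10, 168), (12, 169), (14, 169), (16, 169), (18, 167), (20, 163), (22, 163), (24, 177), (26, 199), (28, 214), (30, 219), (32, 213), (34, 195), (36, 181), (38, 173), (40, 172), (42, 169), (44, 163), (46, 157), (48, 161), (50, 178), (52, 200), (54, 215), (56, 221), (58, 224), (60, 224), (62, 225)]
-2.5 [(10, 170), (12, 171), (14, 173), (16, 172), (18, 170), (20, 167), (22, 168), (24, 181), (26, 202), (28, 217), (30, 222), (32, 217), (34, 198), (36, 182), (38, 172), (40, 169), (42, 167), (44, 164), (46, 160), (48, 165), (50, 181), (52, 203), (54, 217), (56, 224), (58, 227), (60, 228), (62, 228)]
-1 [(10, 167), (12, 167), (14, 167), (16, 168), (18, 169), (20, 167), (22, 170), (24, 183), (26, 204), (28, 218), (30, 221), (32, 216), (34, 195), (36, 178), (38, 167), (40, 167), (42, 167), (44, 166), (46, 164), (48, 168), (50, 182), (52, 205), (54, 216), (56, 221), (58, 222), (60, 222), (62, 224)]
0.5 [(10, 160), (12, 161), (14, 161), (16, 163), (18, 164), (20, 162), (22, 165), (24, 176), (26, 197), (28, 210), (30, 214), (32, 208), (34, 189), (36, 173), (38, 162), (40, 163), (42, 164), (44, 163), (46, 160), (48, 163), (50, 177), (52, 200), (54, 209), (56, 213), (58, 214), (60, 216), (62, 219)]
```

Run:
```python
from h import *
im=cv2.imread('pics/top0.png')[:,:,::-1]
crop(im,232,176,272,196,20,'pics/eye.png')
```

```text
(no output)
```

View pics/eye.png

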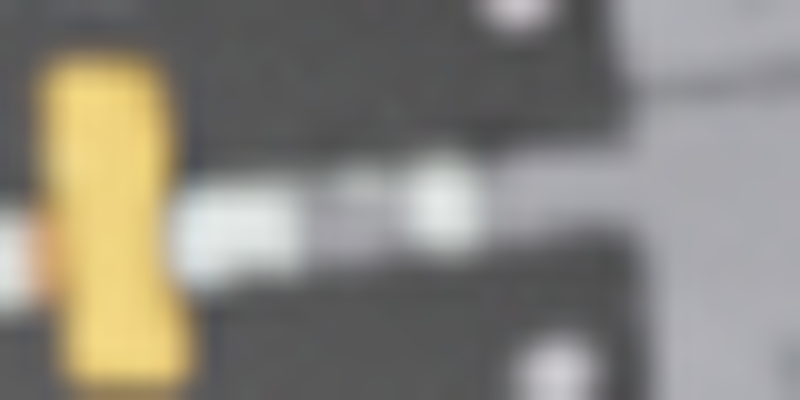

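Run:
```python
from plant import eyes
from h import *
ct=cam(eyes,'top');im=cv2.imread('pics/top0.png').astype(np.float32)
G=np.array([.5258,.0713]);a=np.radians(98.65);u=np.array([np.cos(a),np.sin(a)]);v=np.array([-u[1],u[0]])
ys=np.arange(-12,8,1.)
for x in(14,30,37,39,41,43,45,47,57):
  q=proj(ct,np.array([[*(G+u*x/1e3+v*y0/1e3),.028] for y0 in ys])).astype(np.float32)
  print(x,[int(k) for k in cv2.remap(im,q[:,:1],q[:,1:],cv2.INTER_LINEAR)[:,0].mean(1)])
```

```text
14 [85, 90, 103, 116, 130, 144, 158, 166, 169, 171, 171, 167, 163, 156, 147, 137, 125, 112, 99, 92]
30 [100, 111, 125, 146, 165, 184, 197, 211, 219, 221, 223, 221, 216, 211, 198, 180, 163, 144, 125, 105]
37 [92, 96, 111, 125, 139, 151, 164, 173, 174, 174, 174, 171, 168, 162, 151, 141, 129, 115, 101, 93]
39 [91, 100, 116, 131, 146, 158, 171, 175, 173, 171, 169, 167, 165, 159, 150, 142, 129, 115, 102, 95]
41 [90, 103, 118, 134, 147, 160, 172, 173, 171, 168, 168, 167, 167, 161, 154, 147, 134, 120, 106, 99]
43 [88, 102, 117, 132, 145, 158, 169, 168, 167, 166, 166, 167, 167, 162, 157, 149, 135, 120, 108, 100]
45 [86, 98, 110, 123, 135, 148, 156, 158, 159, 160, 163, 165, 164, 160, 156, 146, 132, 118, 108, 99]
47 [89, 99, 109, 121, 133, 146, 152, 155, 159, 161, 163, 166, 164, 160, 156, 144, 130, 116, 106, 98]
57 [103, 111, 129, 151, 173, 189, 205, 220, 223, 225, 226, 221, 216, 211, 194, 177, 159, 139, 118, 100]
```

```bash
python3 -m pendant '[[[0,0,0,0,0.03,-0.7,0.5],[0,0,0,0,0,-0.63,0.5],[0,0,0,1,0,0,0.5],[0,0,0,1,0,0,0.5],[0,0,0,1.2,0,0,0.5],[0,0,0,0,0,0,0.5],[0,0,0,0,0,0,0.5],[0,0,0,0,0,0,0.5],[0,0,0,0,0,0,0.5]]]' 60;python3 go.py 0.5356 0.0033 0.112 8.65
python3 - <<'E'
from plant import r, eyes
from h import *
for i in range(3): print(np.round(r.get_state()['tool_pos'],4))
s=eyes.snapshot('scene')
crop(s,340,170,440,250,8,'pics/s4.png')
E
```

```text
clock: 8.07
tool_pos: [0.5353, 0.006, 0.087]
eef_rot: [0.46, 0.537, -0.46, 0.537]
contact_force: [-0.5, 0.4, -0.6]
opening: 0.172
clock 8.0667 tcp [0.5353 0.006  0.087 ] jaw 8.88 xaxis [ 0.001  0.    -1.   ] open 0.172 F [-0.47  0.42 -0.63]
rotvec tool [ 0.004   0.0001 -0.0006] shift now axes [-2.5  -0.01  0.27] shift after turn [-2.5  -0.01  0.27]
[0.5353 0.006  0.087 ]
[0.5353 0.006  0.087 ]
[0.5353 0.006  0.087 ]
```

View pics/s4.png

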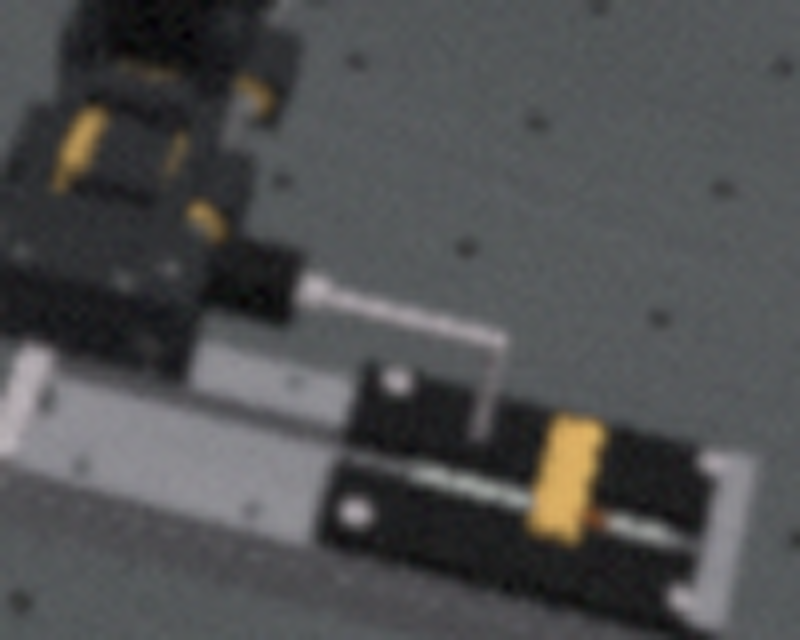

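```bash
cat > tip.py <<'E'
import sys
from plant import eyes
from h import *
cs=cam(eyes,'scene')
G=np.array([.5258,.0713]);a=np.radians(98.65);u=np.array([np.cos(a),np.sin(a)]);v=np.array([-u[1],u[0]])
def gate(w): d=np.asarray(w)[:2]-G; return (np.array([d@u,d@v])*1e3).round(1)
def px(x,y,z): return proj(cs,[*(G+u*x/1e3+v*y/1e3),z/1e3])[0]
if __name__=='__main__':
    k,ox,oy,U,V,z=map(float,sys.argv[1:7])
    print(gate(ray(cs,(np.array([U,V])+.5)/k-.5+[ox,oy],z)[0]))
E
python3 tip.py 8 340 170 480 440 .061; python3 tip.py 8 340 170 503 342 .106;python3 -c "
from tip import *
print('tcp gate',gate([.5353,.006]))"
```

```text
[43.2 -0.5]
[43.7  0.6]
tcp gate [-66.    0.4]
```

```bash
python3 -m pendant '[[[0.004,0,0,0.5,0,0.1,0.5],[0,0,0,0.5,0,0,0.5],[0,0,0,0.4,0,0,0.5],[0,0,0,0.3,0,0,0.5],[0,0,0,0.3,0,0,0.5],[0,0,0,0.3,0,0,0.5],[0,0,0,0.3,0,0,0.5],[0,0,0,0.3,0,0,0.5],[0,0,0,0.2,0,0,0.5],[0,0,0,0,0,0,0.5]]]' 60;python3 go.py 0.5356 0.0033 0.112 8.65
```

```text
clock: 8.95
tool_pos: [0.535, 0.005, 0.0553]
eef_rot: [0.461, 0.536, -0.461, 0.536]
contact_force: [-0.3, 0.2, -0.2]
opening: 0.17
clock 8.95 tcp [0.535  0.005  0.0553] jaw 8.66 xaxis [-0.001 -0.    -1.   ] open 0.17 F [-0.31  0.22 -0.24]
rotvec tool [0.0002 0.0001 0.0006] shift now axes [-5.67  0.03  0.17] shift after turn [-5.67  0.04  0.17]
```

Tip is now about 29 mm up, inside the roof slot, and no force is felt. Lowering into the eye in small steps.

```bash
python3 -m pendant '[[[0,0,0,0.1,0,0,0.5],[0,0,0,0.1,0,0,0.5],[0,0,0,0.1,0,0,0.5],[0,0,0,0,0,0,0.5]]]' 60;python3 -m pendant '[[[0,0,0,0.1,0,0,0.5],[0,0,0,0.1,0,0,0.5],[0,0,0,0,0,0,0.5],[0,0,0,0,0,0,0.5]]]' 60; python3 go.py 0.5356 0.0033 0.112 8.65
python3 - <<'E'
from plant import r, eyes
from h import *
s=eyes.snapshot('scene')
crop(s,340,170,440,250,8,'pics/s5.png')
E
```

```text
clock: 9.28
tool_pos: [0.5352, 0.0049, 0.0526]
eef_rot: [0.461, 0.536, -0.461, 0.536]
contact_force: [-0.5, -0.3, -0.8]
opening: 0.174
clock: 9.62
tool_pos: [0.5352, 0.0049, 0.0507]
eef_rot: [0.461, 0.536, -0.461, 0.536]
contact_force: [-0.1, 0.1, -1.0]
opening: 0.172
clock 9.6167 tcp [0.5352 0.0049 0.0507] jaw 8.65 xaxis [-0. -0. -1.] open 0.172 F [-0.14  0.1  -1.01]
rotvec tool [-0.      0.0001  0.0001] shift now axes [-6.13  0.02  0.17] shift after turn [-6.13  0.02  0.17]
```

View pics/s5.png

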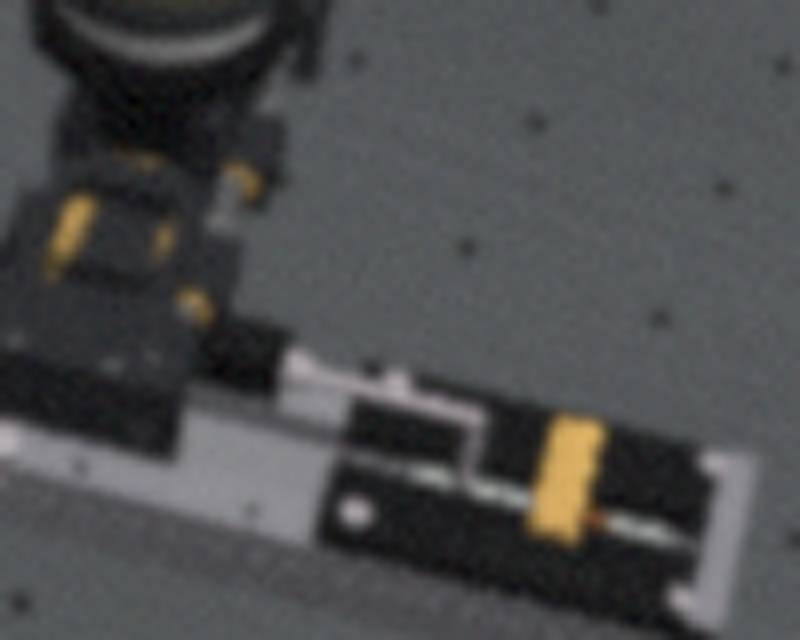

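```bash
python3 -m pendant '[[[0,0,0,0.1,0,0,0.5],[0,0,0,0.1,0,0,0.5],[0,0,0,0,0,0,0.5],[0,0,0,0,0,0,0.5]]]' 60;python3 -m pendant '[[[0,0,0,0,0,0.2,0.5],[0,0,0,0,0,0.2,0.5],[0,0,0,0,0,0.2,0.5],[0,0,0,0,0,0,0.5]]]' 60;python3 -m pendant '[[[0,0,0,0,0,0.2,0.5],[0,0,0,0,0,0.2,0.5],[0,0,0,0,0,0,0.5]]]' 60; python3 go.py 0.5352 0.0049 0.0487 8.65
```

```text
clock: 10.0
tool_pos: [0.5352, 0.0049, 0.0486]
eef_rot: [0.461, 0.536, -0.461, 0.536]
contact_force: [0.1, 0.0, -1.4]
opening: 0.169
clock: 10.33
tool_pos: [0.5361, -0.0011, 0.0487]
eef_rot: [0.461, 0.536, -0.461, 0.536]
contact_force: [0.7, 0.5, -0.7]
opening: 0.177
clock: 10.58
tool_pos: [0.5366, -0.0047, 0.0486]
eef_rot: [0.461, 0.536, -0.461, 0.536]
contact_force: [0.9, 2.9, -2.6]
opening: 0.176
clock 10.5833 tcp [ 0.5366 -0.0047  0.0486] jaw 8.66 xaxis [-0.     0.001 -1.   ] open 0.176 F [ 0.87  2.93 -2.56]
rotvec tool [ 0.0002 -0.0006  0.    ] shift now axes [-0.01  0.   -0.97] shift after turn [-0.01  0.   -0.97]
```

```bash
python3 -m pendant '[[[0,0,0,0,0,0.3,0.5],[0,0,0,0,0,0.3,0.5],[0,0,0,0,0,0.3,0.5],[0,0,0,0,0,0.3,0.5],[0,0,0,0,0,0.3,0.5],[0,0,0,0,0,0.3,0.5],[0,0,0,0,0,0.3,0.5]]]' 60;python3 -m pendant '[[[0,0,0,0,0,0.3,0.5],[0,0,0,0,0,0.3,0.5],[0,0,0,0,0,0.3,0.5],[0,0,0,0,0,0.3,0.5],[0,0,0,0,0,0.3,0.5],[0,0,0,0,0,0.3,0.5],[0,0,0,0,0,0.3,0.5],[0,0,0,0,0,0,0.5],[0,0,0,0,0,0,0.5]]]' 60; python3 go.py 0.5352 0.0049 0.0487 8.65
python3 - <<'E'
from plant import r, eyes
from h import *
s=eyes.snapshot('scene');crop(s,330,170,440,260,7,'pics/s6.png')
E
```

```text
clock: 11.17
tool_pos: [0.5399, -0.026, 0.0487]
eef_rot: [0.461, 0.536, -0.461, 0.536]
contact_force: [-0.4, 4.9, -1.7]
opening: 0.168
clock: 11.92
tool_pos: [0.5431, -0.0472, 0.0487]
eef_rot: [0.461, 0.536, -0.461, 0.536]
contact_force: [0.0, 0.6, -1.0]
opening: 0.171
clock 11.9167 tcp [ 0.5431 -0.0472  0.0487] jaw 8.6 xaxis [ 0.    -0.001 -1.   ] open 0.171 F [ 0.03  0.56 -0.98]
rotvec tool [-0.0008  0.0007  0.    ] shift now axes [ 0.    0.   -5.27] shift after turn [ 0.    0.01 -5.27]
```

View pics/s6.png

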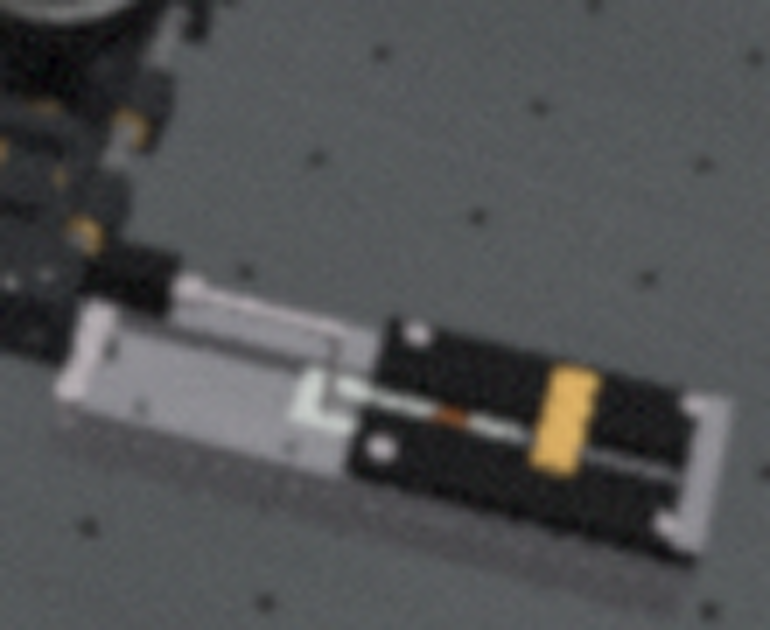

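The slide's front bar (crop (310,400)) is out on the deck with the hook in the eye. The clamp drag is gone, and about 63–75 mm remain to the screw.

```bash
python3 -m pendant '[[[0,0,0,0,0,0.3,0.5],[0,0,0,0,0,0.4,0.5],[0,0,0,0,0,0.4,0.5],[0,0,0,0,0,0.4,0.5],[0,0,0,0,0,0.4,0.5],[0,0,0,0,0,0.4,0.5],[0,0,0,0,0,0.4,0.5],[0,0,0,0,0,0.4,0.5],[0,0,0,0,0,0.4,0.5],[0,0,0,0,0,0.3,0.5]]]' 60;python3 -m pendant '[[[0,0,0,0,0,0.3,0.5],[0,0,0,0,0,0.3,0.5],[0,0,0,0,0,0.3,0.5],[0,0,0,0,0,0.3,0.5],[0,0,0,0,0,0.2,0.5],[0,0,0,0,0,0.2,0.5],[0,0,0,0,0,0.1,0.5],[0,0,0,0,0,0,0.5],[0,0,0,0,0,0,0.5]]]' 60; python3 go.py 0.5352 0.0049 0.0487 8.65
python3 - <<'E'
from plant import r, eyes
from h import *
s=eyes.snapshot('scene');crop(s,330,170,440,260,7,'pics/s7.png')
E
```

```text
clock: 12.8
tool_pos: [0.5488, -0.0847, 0.0487]
eef_rot: [0.461, 0.536, -0.461, 0.536]
contact_force: [0.8, 0.5, -0.7]
opening: 0.171
clock: 13.55
tool_pos: [0.5513, -0.101, 0.0487]
eef_rot: [0.461, 0.536, -0.461, 0.536]
contact_force: [-0.1, -0.4, -1.7]
opening: 0.175
clock 13.55 tcp [ 0.5513 -0.101   0.0487] jaw 8.64 xaxis [ 0. -0. -1.] open 0.175 F [-0.15 -0.45 -1.65]
rotvec tool [-0.0001  0.0002 -0.    ] shift now axes [  0.    -0.   -10.71] shift after turn [  0.     0.   -10.71]
```

View pics/s7.png

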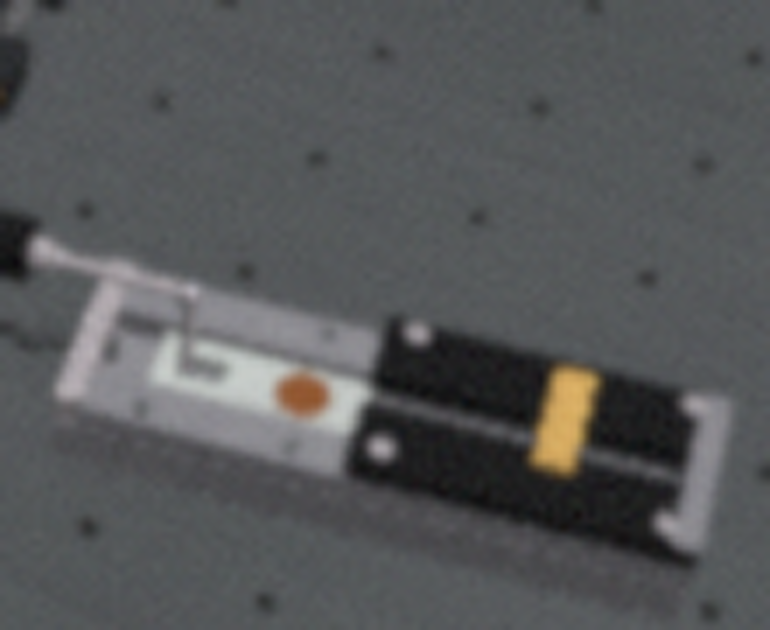

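```bash
cat > chk.py <<'E'
import sys
from plant import r
import numpy as np
s=r.get_state();f=np.array(s['contact_force']);p=s['tool_pos']
pull=f@np.array([-.1504,.9886,0]);x=(p[0]-.5258)*-.1504+(p[1]-.0713)*.9886
print('t',round(s['clock'],2),'pull',round(pull,2),'tcpx mm',round(x*1e3,2),'F',f.round(2))
sys.exit(1 if pull>1.6 else 0)
E
S='python3 chk.py'
$S && python3 -m pendant '[[[0,0,0,0,0,0.1,0.5],[0,0,0,0,0,0.1,0.5],[0,0,0,0,0,0.1,0.5],[0,0,0,0,0,0.1,0.5],[0,0,0,0,0,0.1,0.5],[0,0,0,0,0,0.1,0.5],[0,0,0,0,0,0.1,0.5]]]' 60 >/dev/null && $S && python3 -m pendant '[[[0,0,0,0,0,0.04,0.5],[0,0,0,0,0,0.04,0.5]]]' >/dev/null && $S && python3 -m pendant '[[[0,0,0,0,0,0.04,0.5],[0,0,0,0,0,0.04,0.5]]]' >/dev/null && $S && python3 -m pendant '[[[0,0,0,0,0,0.04,0.5],[0,0,0,0,0,0.04,0.5]]]' >/dev/null && $S && python3 -m pendant '[[[0,0,0,0,0,0.04,0.5],[0,0,0,0,0,0.04,0.5]]]' >/dev/null && $S && python3 -m pendant '[[[0,0,0,0,0,0.04,0.5],[0,0,0,0,0,0.04,0.5]]]' >/dev/null && $S
```

```text
t 13.6 pull 0.26 tcpx mm -174.05 F [-1.21  0.08 -1.28]
t 14.18 pull 0.6 tcpx mm -181.11 F [ 0.13  0.63 -0.83]
t 14.35 pull 0.86 tcpx mm -181.87 F [ 0.12  0.89 -0.5 ]
t 14.52 pull 0.05 tcpx mm -182.6 F [-0.17  0.03 -0.81]
t 14.68 pull 1.1 tcpx mm -183.41 F [-0.35  1.06 -1.41]
t 14.85 pull 1.26 tcpx mm -184.23 F [-0.55  1.19 -1.63]
t 15.02 pull -0.02 tcpx mm -185.03 F [ 0.49  0.06 -1.04]
```

```bash
S='python3 chk.py'
python3 -m pendant '[[[0,0,0,0,0,0.04,0.5],[0,0,0,0,0,0.04,0.5]]]' >/dev/null && $S && python3 -m pendant '[[[0,0,0,0,0,0.04,0.5],[0,0,0,0,0,0.04,0.5]]]' >/dev/null && $S && python3 -m pendant '[[[0,0,0,0,0,0.04,0.5],[0,0,0,0,0,0.04,0.5]]]' >/dev/null && $S && python3 -m pendant '[[[0,0,0,0,0,0.04,0.5],[0,0,0,0,0,0.04,0.5]]]' >/dev/null && $S && python3 -m pendant '[[[0,0,0,0,0,0.04,0.5],[0,0,0,0,0,0.04,0.5]]]' >/dev/null && $S && python3 -m pendant '[[[0,0,0,0,0,0.04,0.5],[0,0,0,0,0,0.04,0.5]]]' >/dev/null && $S  && python3 -m pendant '[[[0,0,0,0,0,0.04,0.5],[0,0,0,0,0,0.04,0.5]]]' >/dev/null && $S  && python3 -m pendant '[[[0,0,0,0,0,0.04,0.5],[0,0,0,0,0,0.04,0.5]]]' >/dev/null && $S
```

```text
t 15.18 pull 1.19 tcpx mm -185.86 F [-0.86  1.07 -0.6 ]
t 15.35 pull 0.26 tcpx mm -186.59 F [ 0.3   0.31 -1.27]
t 15.52 pull 0.69 tcpx mm -187.43 F [-0.28  0.65 -1.2 ]
t 15.68 pull 0.33 tcpx mm -188.23 F [ 0.49  0.4  -0.94]
t 15.85 pull -0.01 tcpx mm -189.04 F [ 0.1   0.   -1.15]
t 16.02 pull -0.13 tcpx mm -189.83 F [ 1.02  0.03 -0.59]
t 16.18 pull 2.15 tcpx mm -190.08 F [ 0.4   2.23 -1.48]
```

```bash
python3 -m pendant '[[[0,0,0,0,0,0,0.5],[0,0,0,0,0,0,0.5]]]' >/dev/null ; python3 chk.py;python3 -m pendant '[[[0,0,0,0,0,0.02,0.5],[0,0,0,0,0,0,0.5]]]' >/dev/null; python3 chk.py
```

```text
t 16.35 pull 1.84 tcpx mm -190.12 F [ 0.15  1.88 -0.91]
t 16.52 pull 2.39 tcpx mm -190.2 F [ 0.51  2.5  -2.73]
```

```bash
python3 -m pendant '[[[0,0,0,0,0,0.04,0.5],[0,0,0,0,0,0,0.5]]]' >/dev/null ; python3 chk.py;python3 -m pendant '[[[0,0,0,0,0,0.04,0.5],[0,0,0,0,0,0,0.5]]]' >/dev/null; python3 chk.py
```

```text
t 16.68 pull 3.94 tcpx mm -190.34 F [-0.11  3.97 -2.13]
t 16.85 pull 5.4 tcpx mm -190.43 F [-0.48  5.39 -2.15]
```

```bash
python3 -m pendant '[[[0,0,0,0,0,0.02,0.5],[0,0,0,0,0,0,0.5]]]' >/dev/null ; python3 chk.py;python3 -m pendant '[[[0,0,0,0,0,0,0.5],[0,0,0,0,0,0,0.5],[0,0,0,0,0,0,0.5]]]' >/dev/null; python3 chk.py
python3 - <<'E'
from plant import r, eyes
from h import *
s=eyes.snapshot('scene');crop(s,320,170,430,260,7,'pics/s8.png')
E
python3 -m pendant '[[[0,0,0,0,0,0,0.5],[0,0,0,0,0,0,0.5],[0,0,0,0,0,0,0.5]]]' >/dev/null; python3 chk.py
```

```text
t 17.02 pull 5.09 tcpx mm -190.5 F [-0.56  5.06 -1.81]
t 17.27 pull 5.85 tcpx mm -190.46 F [-0.91  5.78 -2.69]
t 17.57 pull 5.41 tcpx mm -190.46 F [-0.28  5.43 -2.5 ]
```

View pics/s8.png

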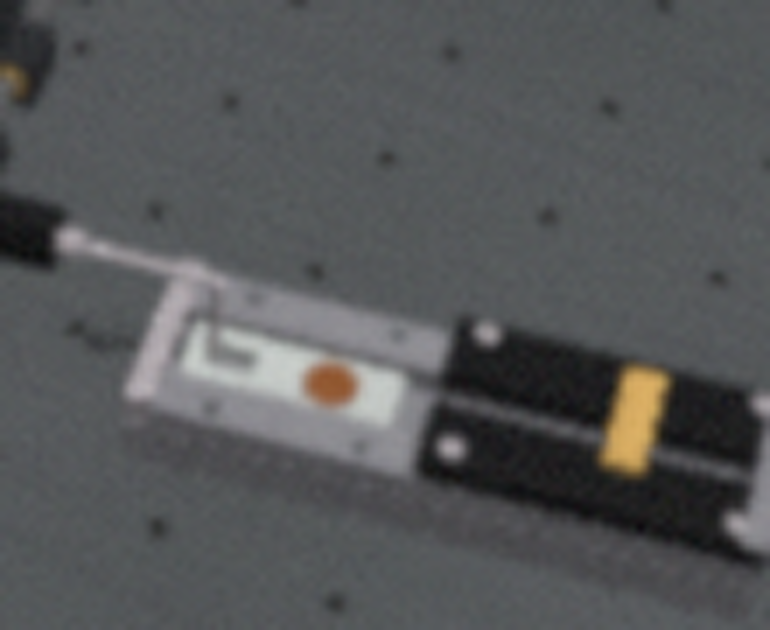

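```bash
python3 -m pendant '[[[0,0,0,0,0,0.02,0.5],[0,0,0,0,0,0,0.5],[0,0,0,0,0,0,0.5],[0,0,0,0,0,0,0.5],[0,0,0,0,0,0,0.5],[0,0,0,0,0,0,0.5]]]' >/dev/null ; python3 chk.py
python3 -m pendant '[[[0,0,0,0,0,-0.1,0.5],[0,0,0,0,0,-0.2,0.5],[0,0,0,0,0,-0.2,0.5],[0,0,0,0,0,-0.1,0.5],[0,0,0,0,0,0,0.5],[0,0,0,0,0,0,0.5]]]' ; python3 chk.py
python3 -m pendant '[[[0,0,0,-0.2,0,0,0.5],[0,0,0,-0.3,0,0,0.5],[0,0,0,-0.4,0,0,0.5],[0,0,0,-0.5,0,0,0.5],[0,0,0,0,0,0,0.5]]]'; python3 chk.py
python3 - <<'E'
from plant import r, eyes
from h import *
s=eyes.snapshot('scene');crop(s,320,170,430,260,7,'pics/s9.png')
E
```

```text
t 18.07 pull 6.7 tcpx mm -190.49 F [-0.04  6.77 -2.43]
clock: 18.57
tool_pos: [0.5532, -0.1134, 0.0488]
eef_rot: [0.461, 0.536, -0.461, 0.536]
contact_force: [-0.5, 0.5, -0.7]
opening: 0.17
t 18.57 pull 0.55 tcpx mm -186.75 F [-0.46  0.48 -0.69]
clock: 18.98
tool_pos: [0.5538, -0.1128, 0.0639]
eef_rot: [0.461, 0.536, -0.461, 0.537]
contact_force: [-0.6, -0.0, -1.4]
opening: 0.174
t 18.98 pull 0.07 tcpx mm -186.19 F [-0.62 -0.02 -1.4 ]
```

View pics/s9.png

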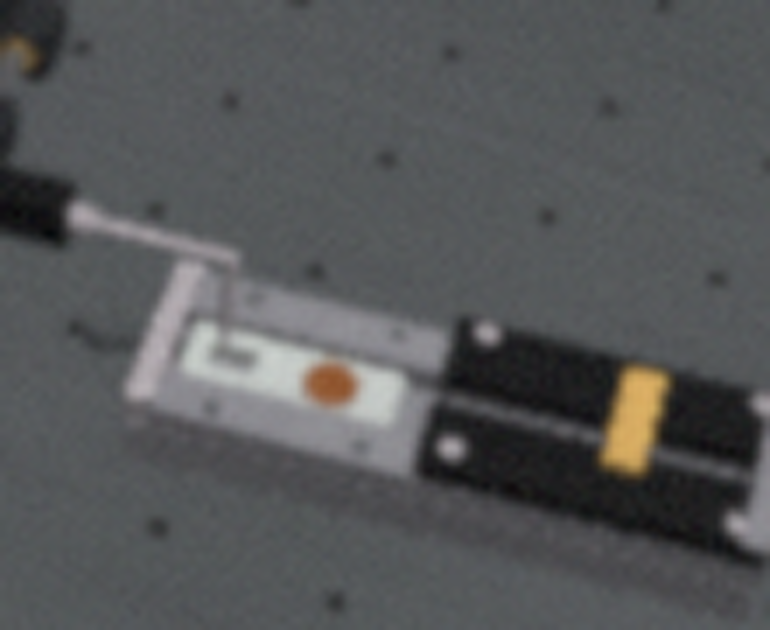

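The hook is free above the slide, and the slide hasn't moved (front at crop (190,350)). Going back to the rest.

```bash
python3 -m pendant '[[[0,0,0,-1.5,0,0,0.5],[0,0,0,-2,0,0,0.5],[0,0,0,-2,0,0,0.5],[0,0,0,-2,0,0,0.5],[0,0,0,-0.5,0,0,0.5],[0,0,0,0,0,0,0.5]]]' 60 >/dev/null
python3 -m pendant '[[[0.09,0,0,0,0,0,0.5],[0.09,0,0,0,0,0,0.5],[0.09,0,0,0,0,0,0.5],[0.09,0,0,0,0,0,0.5],[0.086,0,0,0,0,0,0.5],[0,0,0,0,0,0,0.5],[0,0,0,0,0,0,0.5]]]' 60;python3 go.py 0.5141 -0.3154 0.14 -16.9
```

```text
clock: 20.12
tool_pos: [0.5524, -0.1126, 0.1416]
eef_rot: [-0.567, -0.422, 0.568, -0.422]
contact_force: [0.9, -0.2, -1.3]
opening: 0.173
clock 20.1167 tcp [ 0.5524 -0.1126  0.1416] jaw -16.75 xaxis [-0.002 -0.    -1.   ] open 0.173 F [ 0.89 -0.24 -1.26]
rotvec tool [0.0027 0.0009 0.0018] shift now axes [ 0.18  2.18 20.52] shift after turn [ 0.16  2.23 20.51]
```

```bash
python3 -m pendant '[[[0.003,0,0,0,0.3,2.5,0.5],[0,0,0,0,0.3,3,0.5],[0,0,0,0,0.3,3,0.5],[0,0,0,0,0.3,3,0.5],[0,0,0,0,0.3,3,0.5],[0,0,0,0,0.3,3,0.5],[0,0,0,0,0.4,3,0.5],[0,0,0,0,0,0,0.5],[0,0,0,0,0,0,0.5],[0,0,0,0,0,0,0.5]]]' 60;python3 go.py 0.5141 -0.3154 0.0345 -16.9
python3 - <<'E'
from plant import r, eyes
from h import *
t=eyes.snapshot('top');s=eyes.snapshot('scene')
crop(t,300,120,460,240,5,'pics/t10.png');crop(s,190,100,340,220,5,'pics/s10.png')
E
```

```text
clock: 20.95
tool_pos: [0.5139, -0.3142, 0.1422]
eef_rot: [0.569, 0.421, -0.568, 0.42]
contact_force: [0.5, -0.1, -0.9]
opening: 0.174
clock 20.95 tcp [ 0.5139 -0.3142  0.1422] jaw -16.98 xaxis [-0.     0.001 -1.   ] open 0.174 F [ 0.47 -0.08 -0.91]
rotvec tool [-0.0015 -0.0013  0.0008] shift now axes [10.77  0.06  0.12] shift after turn [10.77  0.05  0.11]
```

View pics/t10.png

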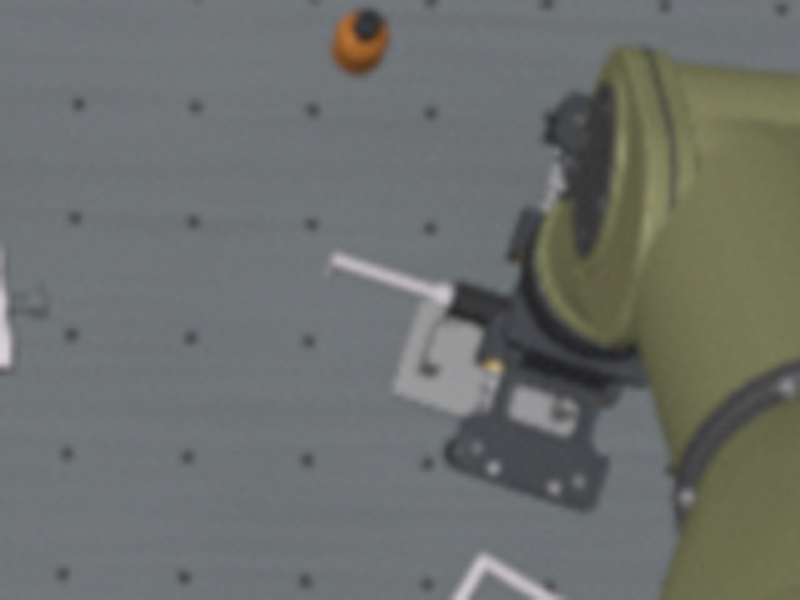

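View pics/s10.png

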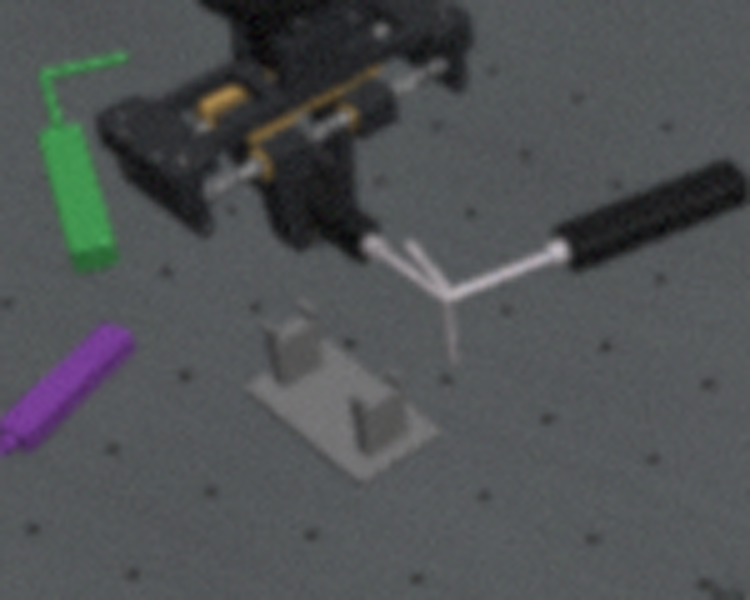

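```bash
python3 -m pendant '[[[0,0,0,2,0.05,0.1,0.5],[0,0,0,2,0,0,0.5],[0,0,0,2,0,0,0.5],[0,0,0,1.5,0,0,0.5],[0,0,0,1,0,0,0.5],[0,0,0,0.5,0,0,0.5],[0,0,0,0,0,0,0.5],[0,0,0,0,0,0,0.5]]]' 60;python3 go.py 0.5141 -0.3154 0.0337 -16.9
```

```text
clock: 21.72
tool_pos: [0.5148, -0.3158, 0.0532]
eef_rot: [0.569, 0.42, -0.568, 0.421]
contact_force: [-0.2, -1.1, -0.1]
opening: 0.174
clock 21.7167 tcp [ 0.5148 -0.3158  0.0532] jaw -17.02 xaxis [ 0.001 -0.    -1.   ] open 0.174 F [-0.18 -1.1  -0.13]
rotvec tool [-0.0022 -0.0001 -0.0007] shift now axes [ 1.95 -0.08 -0.02] shift after turn [ 1.95 -0.08 -0.02]
```

```bash
python3 -m pendant '[[[-0.002,0,0,0.4,-0.05,0,0.5],[0,0,0,0.4,0,0,0.5],[0,0,0,0.3,0,0,0.5],[0,0,0,0.3,0,0,0.5],[0,0,0,0,0,0,0.5],[0,0,0,0,0,0,0.5]]]' 60;python3 go.py 0.5141 -0.3154 0.0337 -16.9;python3 -m pendant '[[[0,0,0,0.2,0,0,0.5],[0,0,0,0.2,0,0,0.5],[0,0,0,0.1,0,0,0.5],[0,0,0,0,0,0,0.5],[0,0,0,0,0,0,0.5]]]' 60;python3 go.py 0.5141 -0.3154 0.0337 -16.9
```

```text
clock: 22.22
tool_pos: [0.5136, -0.3161, 0.0386]
eef_rot: [-0.568, -0.421, 0.568, -0.421]
contact_force: [1.0, 0.4, -0.7]
opening: 0.174
clock 22.2167 tcp [ 0.5136 -0.3161  0.0386] jaw -16.96 xaxis [-0.  0. -1.] open 0.174 F [ 1.    0.38 -0.72]
rotvec tool [-0.0011  0.      0.0003] shift now axes [ 0.49  0.03 -0.08] shift after turn [ 0.49  0.03 -0.08]
clock: 22.63
tool_pos: [0.5138, -0.3161, 0.0337]
eef_rot: [0.568, 0.421, -0.568, 0.421]
contact_force: [-0.2, -0.2, 0.1]
opening: 0.17
clock 22.6333 tcp [ 0.5138 -0.3161  0.0337] jaw -16.96 xaxis [ 0. -0. -1.] open 0.17 F [-0.16 -0.23  0.11]
rotvec tool [-0.001   0.     -0.0001] shift now axes [ 0.    0.01 -0.08] shift after turn [ 0.    0.01 -0.08]
```

```bash
python3 -m pendant '[[[0,0,0,0,0,0,2.2],[0,0,0,0,0,0,3],[0,0,0,0,0,0,5],[0,0,0,0,0,0,7],[0,0,0,0,0,0,8],[0,0,0,0,0,0,8],[0,0,0,0,0,0,8],[0,0,0,0,0,0,8],[0,0,0,0,0,0,8],[0,0,0,0,0,0,8]]]' 20; python3 -m pendant '[[[0,0,0,-0.5,0,0,8],[0,0,0,-1,0,0,8],[0,0,0,-2,0,0,8],[0,0,0,-2,0,0,8],[0,0,0,-2,0,0,8],[0,0,0,-2,0,0,8],[0,0,0,-2,0,0,8],[0,0,0,-1.5,0,0,8],[0,0,0,0,0,0,8]]]' 20
python3 -m pendant '[[[0,0,0,0,0,2,8],[0,0,0,0,0,3,8],[0,0,0,0,0,3,8],[0,0,0,0,0,3,8],[0,0,0,0,0,3,8],[0,0,0,0,0,1,8],[0,0,0,0,0,0,8],[0,0,0,0,0,0,8]]]' 20
python3 - <<'E'
from plant import r, eyes
from h import *
t=eyes.snapshot('top');s=eyes.snapshot('scene')
crop(t,210,110,430,230,3.6,'pics/t11.png');crop(t,350,165,430,220,10,'pics/t11r.png');crop(s,225,140,440,270,3.7,'pics/s11.png');crop(t,210,160,310,210,8,'pics/t11g.png')
E
```

```text
clock: 23.47
tool_pos: [0.5137, -0.3161, 0.0337]
eef_rot: [-0.568, -0.421, 0.568, -0.421]
contact_force: [-1.1, -0.1, -0.2]
opening: 0.899
clock: 24.22
tool_pos: [0.5158, -0.3169, 0.1679]
eef_rot: [0.569, 0.419, -0.567, 0.423]
contact_force: [1.4, -0.4, 0.4]
opening: 0.906
clock: 24.88
tool_pos: [0.4701, -0.4584, 0.1633]
eef_rot: [0.569, 0.421, -0.568, 0.42]
contact_force: [-0.3, 0.6, -0.4]
opening: 0.908
```

View pics/t11r.png

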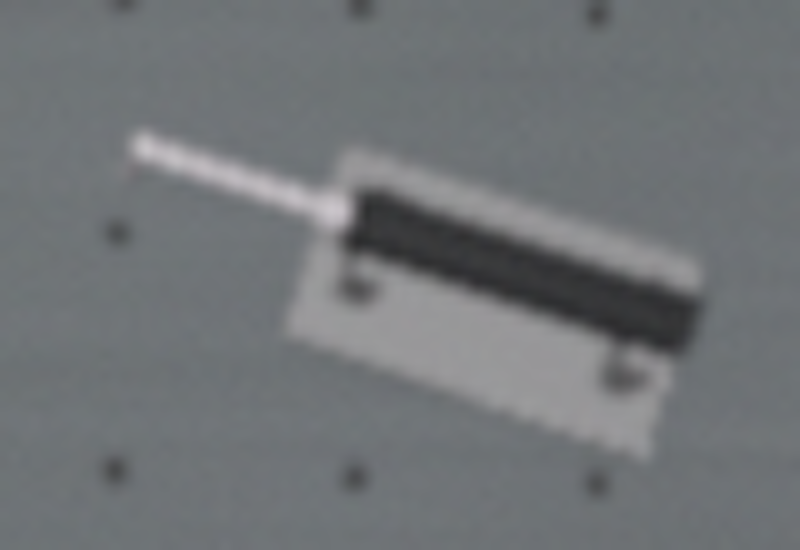

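View pics/s11.png

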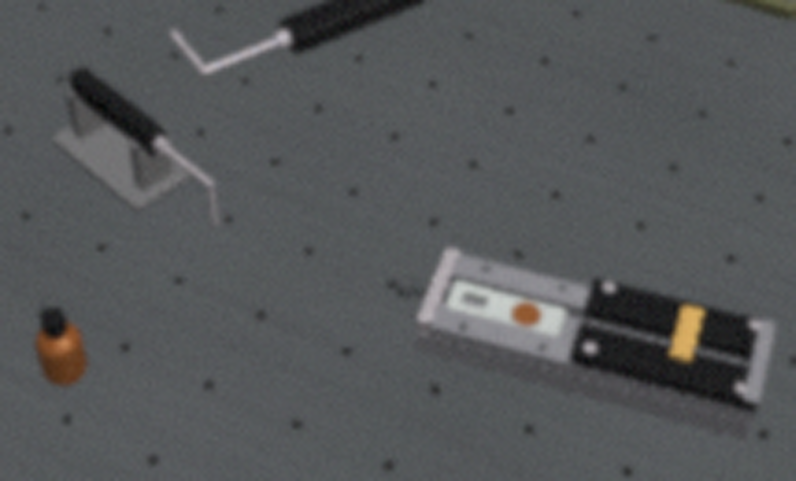

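View pics/t11g.png

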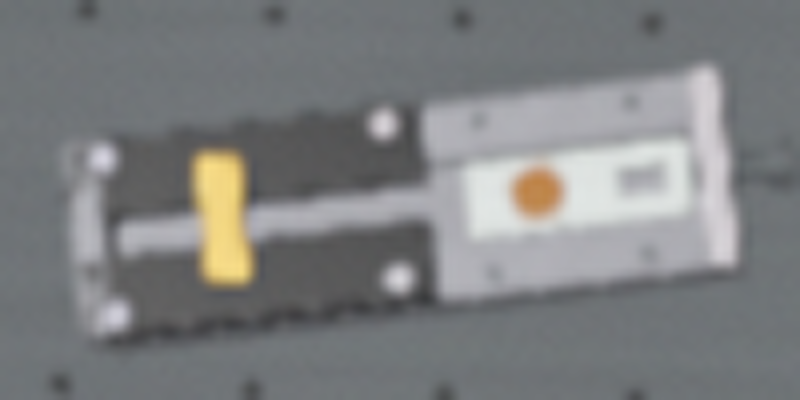

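```bash
python3 -c "
from plant import r
print(r.get_state()['clock']); print(r.finish_job())"
```

```text
24.9833
the job is handed in; nothing more can be done
None
```

The job is handed in at 25.0 s of the 61 s allowed; no verdict was reported.

**What I did:** I took the small black pick from its rest and dropped the hook through the roof slot into the eye. I dragged the slide out, with drag peaking at about 5 N near the clamp and then almost none, and met the stop screw with fine steps. I held the pull at roughly 5 to 6.7 N for about 1.2 s. Then I backed the hook off, lifted it clear and put the pick back in its rest.

**Last checks:**
- **Slide:** the pictures show it flat on the deck. Its front was about 6 mm from the stop bar by arm position when it met the screw, and it did not move when the hook came out.
- **Pick:** it lies level in both cradles, about 1 mm from where it started, and the gripper is open and clear of it.
- **Bystanders:** the oil bottle stands upright as before. I did not compare the objective or the slide box with their starting places at the end, but the arm stayed clear of both.
- **Forces and calibration:** no check failed. The wrist force reads with about 1 N of noise and drift. The two cameras disagreed by a few mm on the roof's front edge, but agreed within 1 mm on the slot's centre line, which I used for the hook.

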